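# Fit the bayonet lid of the sample mill and hold it at the half-turn pulse position

### The job

By its front handle, raise the drum of the small sample mill, which is tipped forward, upright against its stop, then set the loose blue bayonet lid fully home in it, with the lid's white pointers at the drum's white marks. Twist the lid clockwise (seen from above) until its pointers stand at the green half-turn marks, well before the red marks where it clicks locked, and finish while still holding it there by its grip, because its spring would turn it back. Leave the other things on the bench where they are.

Things in the scene. Friction and masses are not known exactly. Their poses are not given: they have to be found in the camera images.
- mill: The fixed sample mill: white base plate 150 x 160 mm, 22 mm high, two yoke arms (outer faces at y = -66 and +66 mm, tops 98 mm above the bench), aluminium drum between them. Origin on the bench under the middle of the tilt axis, which lies 78 mm up along y. z up, x from the mill's front to its back. The drum tips forward, toward -x
- mill_tilt (a joint): Tilt of the drum in rad: 0 = upright against its stop, positive = tipped forward toward -x of the mill, at most 0.6 at the start. The hinge is stiff (about 0.15 N m of friction) and stays where it is left; lifting the handle with some 2 N rights it. Pushing level against the front of the rim jams
- handle (a point): Grip point on the drum's front handle: a round steel rod 12 mm thick with a black ball of 20 mm at its end, standing out forward from the drum. The point lies 90 mm in front of the drum's axis and 25 mm above the tilt axis when upright (103 mm over the bench) and swings round the tilt axis with the drum; the rod runs along x here, the ball is 22 mm further out
- collar (a point): Centre of the drum's mouth in the plane of its rim, 50 mm from the tilt axis; moves with the drum. z = drum axis, out of the mouth; x as the mill's x when upright. Drum outside radius 46 mm. Inside the rim a lip 6 mm thick, bore radius 31 mm, with two notches (18 mm wide, out to radius 38 mm) at +x and -x, marked white on the rim
- lip_channel (a point): Point on the drum axis 10.5 mm below the rim: half-way up the channels under the lip, in which the lugs of the seated lid turn clockwise seen from above. The lid can turn 5 to 8 degrees the other way before it meets a stop. The lid fits either way round (half a turn makes no difference)
- half_mark (a point): One of the two green half-turn marks on the rim, radius 43 mm, 45 degrees (0.785 rad) clockwise seen from above from the white mark on the -x side; the other green one is opposite. Red lock marks lie 88 degrees clockwise from the white ones
- switch_ring (a joint): Turn (rad) of the sprung ring in the drum that the lid's lugs push: 0 at rest; the lugs meet it after about 0.19 rad of lid twist, then it turns along and reads about 0.59 with the lid at the half-turn marks. It pushes back with 0.03 N m plus 0.09 N m per rad. The lock's spring catches begin to touch the lugs near a reading of 0.8
- lid_grip (a point): Centre of the grip bar of the loose blue lid (about 90 g), which starts upright on the bench, this point 32 mm up. Bar 52 mm long (x), 22 mm thick (y), from 13 mm below to 12 mm above this point, on a disc of radius 39 mm, 6 mm thick, with white pointers at +x and -x. Fully home, the disc lies on the rim and this point is 19 mm beyond the collar point along the drum axis
- lid_foot (a point): Centre of the lid's underside, 32 mm below the centre of the grip bar; same axes. Spigot of radius 28 mm with a chamfered foot, 13 mm high up to the disc; at its foot two lugs, 10 mm wide (y) and 5 mm high, stand out to radius 35 mm at +x and -x, in line with the pointers and the grip bar
- timer: bystander: white lab timer, 66 x 66 x 18 mm, origin at the centre of its underside
- reagent: bystander: reagent bottle with white cap, 47 x 48 x 88 mm, origin at the centre of its underside
- dropper: bystander: black dropper bottle with yellow cap, 40 x 40 x 84 mm, origin at the centre of its underside
- marker: bystander: red marker lying on the bench, 135 x 13 x 14 mm, long along its x, origin at the centre of its underside
Not all that is in view belongs to the job. What is shaped like the part that bears lid_grip but turquoise or yellow is not meant.

How it is judged:
On the way, in this order (a step that is already met when the one before it is completed fails the run):
1. the drum is upright against its stop (value of joint mill_tilt below 0.06 rad), for 0.2 s.
2. the lid is fully home in the upright drum, not yet turned to the half-turn mark (value of joint mill_tilt below 0.06 rad and horizontal distance between lid_grip and collar below 0.005 m and z of lid_grip in the frame of collar between 0.012 and 0.0225 m and value of joint switch_ring below 0.43 rad), for 0.2 s.
At the end, for the whole second after the job is handed in: The drum is upright (within 0.06 rad), the lid is home in its mouth (within 3.5 mm of flush, 5 mm of centred, 0.08 rad of square), its pointers are at the green half-turn marks within 0.14 rad (8 degrees) with the switch ring turned along, the lid is at rest and the fingers are still holding it (value of joint mill_tilt below 0.06 rad and horizontal distance between lid_grip and collar below 0.005 m and z of lid_grip in the frame of collar between 0.012 and 0.0225 m and angle between the z axis of lid_grip and the z axis of collar, either way round below 0.08 rad and angle between the x axis of lid_grip and the x axis of collar, either way round between 0.645 and 0.925 rad and value of joint switch_ring between 0.38 and 0.74 rad and angular speed of lid below 0.15 rad/s and contact force between the fingers and lid above 1 N); the arm keeps its last pose, push and grip.
It fails at once if the lid is twisted on into the lock (value of joint switch_ring above 0.85 rad).
It fails at once if a bystander is displaced (distance of any of reagent, timer, dropper, marker from where it was at the start of the episode above 0.03 m).
It also fails if it takes over 67 s, if anything falls off the work surface, if the arm or the gripper's body presses on something with over 40 N, if the wrist force passes 120 N, or if a joint passes its speed limit or range.

### The arm

A 6-joint arm with a two-finger parallel gripper is mounted at the origin on a cart in front of the work surface, level with it; the furniture and walls round the work are solid. World frame = base frame: x ahead of the robot, y to its left, z up, the work surface at z = 0. Lengths are in m, angles in rad, forces in N, time in s.
With the tool pointing down it reaches from about 0.25 to 0.775 m from the base axis. Payload 4 kg.
Tool frame: the origin (TCP) lies between the finger pads; the fingertips stand 14 mm ahead of it and the grasp point (between the pads) lies 5 mm behind it (tip_reach is the distance from the TCP to the fingertips, in m); z points along the fingers, y is the line along which they close (so a half turn about z gives the same grasp; the last joint's range is limited). The gripper opens to 94 mm and grips with 3 to 60 N. Pads are 16 mm wide; open, the fingers measure 119 mm over their backs; the gripper's body (75 mm by 177 mm) begins 78 mm behind the grasp point.
Start: joints at [1.184, 0.087, 1.371, -0, 1.684, -0.103], TCP at [0.154, 0.528, 0.197] pointing down, gripper open.
Joint ranges: [-3.1, 3.1], [-0.76, 2.03], [0.27, 2.55], [-1.08, 4.22], [0.17, 2.65], [-2.57, 2.57]. Speed limits (rad/s): [2.79, 2.79, 3.14, 3.14, 3.14, 3.14].

### API

Orientations are given as [roll, pitch, yaw] about the fixed x, y, z axes, in that order (R = Rz(yaw) Ry(pitch) Rx(roll)).
In Python, from bench import * gives the robot as it stands. The module is installed in compiled form; this text tells all that it offers.
- The arm moves only by the tool servo_tool, never from a script. Its argument "targets" is a list of rows, each a list of 4 numbers: the shift along the tool's x, y, z in cm, then the turn about the tool's z in degrees. A call has 1 to 8 rows; each row is the pose to reach, as a shift and turn from the pose commanded when the call began, along the tool's axes at that moment; what a row does not reach only later rows make up. A row lasts 1/8 s, in which the tool goes at most 62.5 mm and 10.7 degrees, less where a joint would pass 70% of its speed; a pose out of reach is approached as far as the arm can. A call with a gripper value outside its range is refused whole. "claw" is the closure in counts, from 0 (fully open) to 255 (shut), set as the call begins (left out, the last holds). The fingers move at their own pace and stop on an object; the grip force is fixed at half the most. Time passes only in rows, so rows that repeat a pose let the fingers close. It gives the time, the measured TCP pose, the force, the opening and the grip force at its end, in the units of the state.
- get_obs(): the state, without advancing time (a new reading comes with each control period).
- snapshot(name): name is "scene" or "top"; returns the picture (420x560x3 uint8, blue, green, red); there is no depth.
- camera_model(name): a dict with "camera_matrix" (3x3 intrinsics, pixels), "k1" (the pictures are not rectified: a ray, as slopes to the right and down, at radius r is drawn at 1 + k1 r^2 times it, then the intrinsics apply), "camera_from_world" (4x4, takes a point from world to camera coordinates). Camera axes: x right, y up, looking along -z (the intrinsics and any distortion apply to the point x, -y, -z); pixel columns grow to the right and rows downward; lengths in m; the calibration is good to about 2 mm. A picture is of the moment at which its call begins. camera_model takes no time and is no camera call.
- close_job(): hands the job in; it is judged then, once.
The state is a dict: "time": time; "joint_positions": joint angles; "qvel": joint speeds; "joint_torque": joint torques, N m; "tool_pos": TCP position; "ee_rot": TCP orientation; "wrist_force": force on the tool from outside, world axes, zero at the start; "wrist_torque": the same for the moment, N m; "width": finger opening in m; "finger_force": force on a finger pad.
Only numpy, scipy, OpenCV 4.12 (cv2) and the standard library are available. Lean on these libraries where they do the work, as an engineer would, in place of code of your own. Each camera call takes 0.05 s, during which the arm holds its last target. There are 200 camera calls.

## Working session

There is one attempt and no reset: what is moved stays moved. The work goes in short steps, Python scripts to look and compute and a tool call to move; the robot and the scene stay as the last step left them, time stands still between calls to the robot, and variables do not carry over. Pictures are saved under pics/ and viewed, at most 10 in all, crops included, and the job is handed in when it is done.

Besides the shell and the picture viewer there is one more tool, called after "Request:" in YAML: its name, and indented under it one key for each argument. servo_tool: Moves the arm, as the interface text tells. Its arguments: {"type":"object","properties":{"targets":{"type":"array"},"claw":{"type":"number"}},"required":["targets"]}

```bash
mkdir -p pics; cat > h.py <<'E'
from bench import *
import numpy as np, cv2
def ray(cam,u,v):
    m=camera_model(cam);K=np.array(m["camera_matrix"]);T=np.array(m["camera_from_world"])
    d=np.array([(u-K[0,2])/K[0,0],(v-K[1,2])/K[1,1]]);s=d.copy()
    for _ in range(30): s=d/(1+m["k1"]*(s@s))
    R=T[:3,:3];o=-R.T@T[:3,3]
    return o,R.T@np.array([s[0],-s[1],-1.])
def atz(cam,u,v,z):
    o,d=ray(cam,u,v); return o+d*(z-o[2])/d[2]
def proj(cam,p):
    m=camera_model(cam);K=np.array(m["camera_matrix"]);T=np.array(m["camera_from_world"])
    c=T[:3,:3]@np.asarray(p,float)+T[:3,3];s=np.array([c[0],-c[1]])/-c[2]
    s=s*(1+m["k1"]*(s@s)); return np.array([K[0,0]*s[0]+K[0,2],K[1,1]*s[1]+K[1,2]])
E
python3 - <<'E'
from h import *
for n in("scene","top"):
    a=snapshot(n);cv2.imwrite(f"pics/{n}0.png",cv2.resize(a,(800,600),interpolation=cv2.INTER_CUBIC))
    m=camera_model(n);T=np.array(m["camera_from_world"]);print(n,m["camera_matrix"],m["k1"],-T[:3,:3].T@T[:3,3])
o=get_obs();print(o)
E
```

```text
scene [[442.51740103   0.         282.26095218]
 [  0.         442.51740103 214.08237611]
 [  0.           0.           1.        ]] -0.11471281534337804 [ 0.03666609 -0.70802809  0.92805906]
top [[532.54133405   0.         285.22741434]
 [  0.         532.54133405 205.26519174]
 [  0.           0.           1.        ]] -0.0310953148502805 [ 0.24726308 -0.00921081  1.51872568]
{'time': 0.1, 'joint_positions': array([ 1.18394846e+00,  8.78606470e-02,  1.37205178e+00,  1.00854532e-05,
        1.68359493e+00, -1.03102583e-01]), 'qvel': array([-0.00029232, -0.00046001, -0.00182392,  0.00058386,  0.00107163,
       -0.00063245]), 'joint_torque': array([ 2.34122839e-03, -3.41251910e+01, -3.03301764e+01,  7.19640311e-02,
        3.04553902e-02, -1.19968663e-04]), 'tool_pos': array([0.15378966, 0.52754809, 0.19565845]), 'ee_rot': array([-3.13968915e+00, -2.07031300e-04,  2.85784830e+00]), 'wrist_force': array([-0.23069077, -0.29132107, -1.08432062]), 'wrist_torque': array([ 0.00653583,  0.03060963, -0.04772717]), 'finger_force': 0.0, 'width': 0.09440788460979664}
```

View pics/scene0.png

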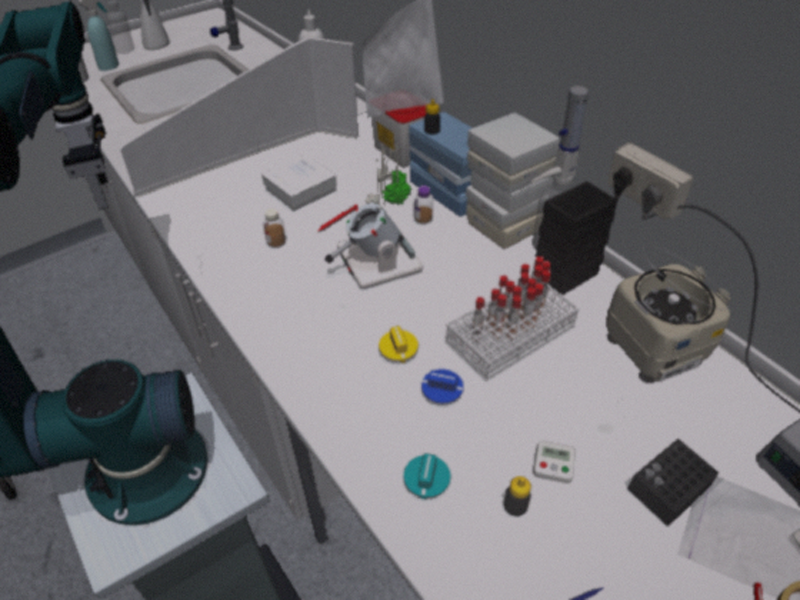

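View pics/top0.png

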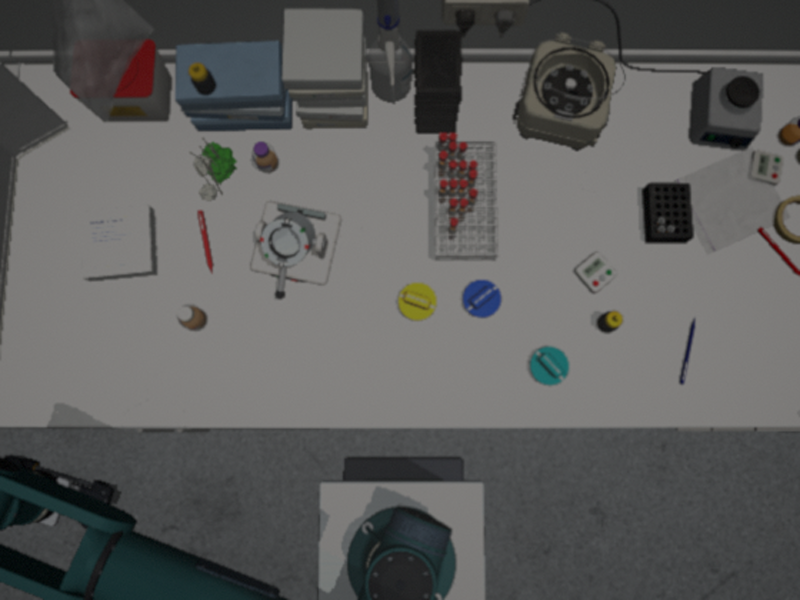

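The scene picture shows the mill at (385,245), the blue lid at (442,385), and the yellow and turquoise decoys. In the top picture the mill is at (290,240), its handle ball at (280,294), and the blue lid at (482,299). I'll enlarge the mill and the lid.

```bash
python3 - <<'E'
from h import *
t=snapshot("top");s=snapshot("scene")
f=lambda a,u,v,w,h,k:cv2.resize(a[v:v+h,u:u+w],None,fx=k,fy=k,interpolation=cv2.INTER_CUBIC)
A=f(t,165,130,80,80,5);B=f(s,220,130,80,80,5)   # 400x400
C=f(t,310,185,50,40,5);D=f(s,285,245,50,40,5)   #250x200
im=np.zeros((600,800,3),np.uint8);im[:400,:400]=A;im[:400,400:]=B;im[400:,:250]=C;im[400:,400:650]=D
cv2.imwrite("pics/c1.png",im)
E
```

```text
(no output)
```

View pics/c1.png

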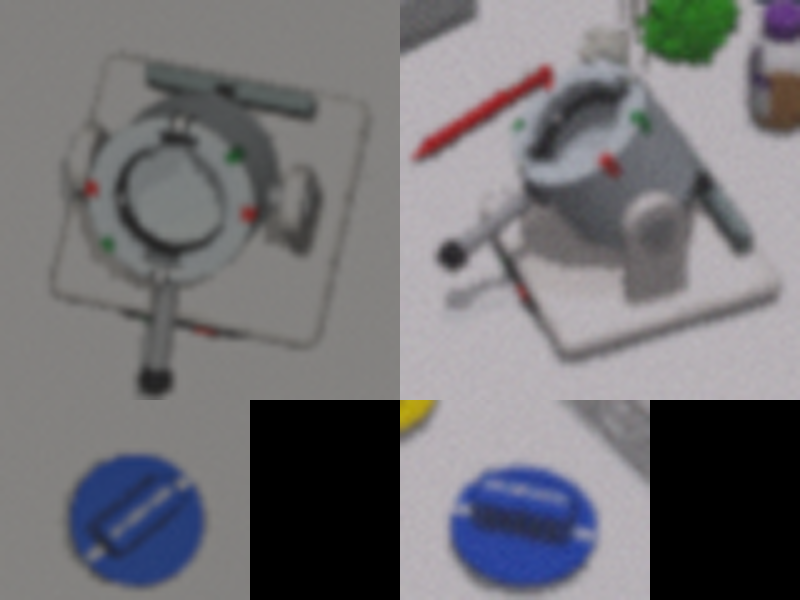

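The crops show:
- **Top view:** plate corners at (110,55), (368,98), (315,347) and (52,295); ball at (155,381); red marks at (92,188) and (250,214); green marks at (107,244) and (235,154).
- **Scene view:** ball at (453,255); red mark at (610,165); green marks at (518,126) and (640,119).
- **Lid pointers:** (182,485) and (95,553) from the top; (462,511) and (584,535) in the scene view.

Next I'll fit the poses.

```bash
cat > fit.py <<'E'
from h import *
from scipy.optimize import least_squares
S=np.sin(np.pi/4)*43;r88=np.radians(88);R8=(-43*np.cos(r88),43*np.sin(r88))
def cv(u,v,u0,v0,ox,oy): return (u-u0+.5)/5-.5+ox,(v-v0+.5)/5-.5+oy
tp=lambda u,v:cv(u,v,0,0,165,130)
sc=lambda u,v:cv(u,v,400,0,220,130)
obs=[("top",tp(155,381),(-112,0,25)),("scene",sc(453,255),(-112,0,25)),
("top",tp(92,188),(R8[0],R8[1],50)),("top",tp(250,214),(-R8[0],-R8[1],50)),
("top",tp(107,244),(-S,S,50)),("top",tp(235,154),(S,-S,50)),
("scene",sc(610,165),(-R8[0],-R8[1],50)),("scene",sc(518,126),(-S,S,50)),("scene",sc(640,119),(S,-S,50))]
cor=[(tp(110,55),(75,80)),(tp(368,98),(75,-80)),(tp(315,347),(-75,-80)),(tp(52,295),(-75,80))]
def mill(p,q,tilt):
    x,y,yaw=p;a,b,c=np.array(q)/1000
    if tilt is not None: a,c=a*np.cos(tilt)-c*np.sin(tilt),c*np.cos(tilt)+a*np.sin(tilt)+.078
    return np.array([x+a*np.cos(yaw)-b*np.sin(yaw),y+a*np.sin(yaw)+b*np.cos(yaw),c])
def res(p):
    r=[proj(c,mill(p[:3],q,p[3]))-uv for c,uv,q in obs]
    r+=[proj("top",mill(p[:3],(a+p[4]*1000,b,22),None))-uv for uv,(a,b) in cor]
    return np.ravel(r)
if __name__=="__main__":
    s=least_squares(res,[.58,.2,-.2,.4,0],loss="soft_l1");print(s.x.round(4),res(s.x).reshape(-1,2).round(1).tolist())
    b=lambda u,v:cv(u,v,0,400,310,185)
    d=lambda u,v:cv(u,v,400,400,285,245)
    lo=[("top",b(182,485),1),("top",b(95,553),-1),("scene",d(462,511),-1),("scene",d(584,535),1)]
    # pointers at radius R on top of disc
    def lr(p): return np.ravel([proj(c,[p[0]+k*p[3]*np.cos(p[2]),p[1]+k*p[3]*np.sin(p[2]),.019])-uv for c,uv,k in lo])
    for k0 in(-.7,2.4):
        l=least_squares(lr,[.5,-.1,k0,.035]);print(l.x.round(4),lr(l.x).reshape(-1,2).round(1).tolist())
    for h in(.031,): 
        print(atz("top",*b(136,520),.016))
    P=s.x
    print("handle now",mill(P,(-90,0,25),P[3]),"upright",mill(P,(-90,0,25),0),"collar",mill(P,(0,0,50),0))
E
python3 fit.py
```

```text
[ 0.6193  0.2173 -0.1931  0.4914  0.0033] [[1.0, -0.3], [-0.4, -0.1], [0.6, -0.1], [0.2, -0.5], [0.9, -0.3], [-0.1, 0.3], [-1.1, -1.4], [-0.1, -0.5], [-1.0, -0.5], [-1.1, -1.1], [0.8, 0.3], [0.7, 0.2], [-1.1, 0.2]]
[ 0.5076 -0.1604 -0.8966  0.0323] [[0.3, -0.4], [0.4, -0.1], [-0.2, -0.3], [-0.5, -0.0]]
[ 0.5076 -0.1604  2.245  -0.0323] [[0.3, -0.4], [0.4, -0.1], [-0.2, -0.3], [-0.5, -0.0]]
[ 0.5067953  -0.15823104  0.016     ]Traceback (most recent call last):
  File "fit.py", line 32, in <module>
    print("handle now",mill(P,(-90,0,25),P[3]),"upright",mill(P,(-90,0,25),0),"collar",mill(P,(0,0,50),0))
                       ~~~~^^^^^^^^^^^^^^^^^^^
  File "fit.py", line 13, in mill
    x,y,yaw=p;a,b,c=np.array(q)/1000
    ^^^^^^^
ValueError: too many values to unpack (expected 3)
```

```bash
sed -i 's/x,y,yaw=p;/x,y,yaw=p[:3];/' fit.py; cat >> h.py <<'E'
def plan(xyz,ang=None):
    """shift (cm) in tool axes and turn (deg) to bring TCP to xyz, tool y at ang deg (mod 180)"""
    from scipy.spatial.transform import Rotation as Ro
    o=get_obs();R=Ro.from_euler("xyz",o["ee_rot"]).as_matrix()
    d=R.T@(np.array(xyz)-o["tool_pos"])*100
    now=np.degrees(np.arctan2(R[1,1],R[0,1]));t=0
    if ang is not None: t=-((ang-now+90)%180-90)
    return d.round(2).tolist(),round(t,1),"tool_y",round(now,1)
def st():
    o=get_obs();return round(o["time"],2),o["tool_pos"].round(4),o["ee_rot"].round(3),o["wrist_force"].round(1),round(o["width"],4),round(o["finger_force"],1),o["joint_positions"].round(2)
E
python3 fit.py | tail -1; python3 - <<'E'
from fit import *
P=[.6193,.2173,-.1931];h=mill(P,(-90,0,25),.4914)
print(h,plan([h[0],h[1],.17],78.9))
E
```

```text
handle now [0.52985145 0.23474348 0.05757336] upright [0.53097701 0.23452337 0.103     ] collar [0.61930387 0.21725011 0.128     ]
[0.52984696 0.23479133 0.05757437] ([-44.3, -17.59, 2.61], np.float64(-5.2), 'tool_y', np.float64(73.7))
```

Request:
servo_tool:
  targets:
    - [-6,-2.4,0.4,-1]
    - [-12,-4.8,0.8,-2]
    - [-18,-7.2,1.2,-3]
    - [-24,-9.6,1.6,-4]
    - [-30,-12,2,-5]
    - [-36,-14.4,2.4,-5.2]
    - [-41,-16.3,2.6,-5.2]
    - [-44.3,-17.6,2.6,-5.2]
  claw: 0

```text
time: 1.2
tool_pos: [0.5317, 0.2327, 0.1698]
ee_rot: [-3.141, -0.001, 2.946]
wrist_force: [-0.0, -0.2, 0.5]
width: 0.094
finger_force: 0.0
```

Request:
servo_tool:
  targets:
    - [0,0,0,0]

```text
time: 1.32
tool_pos: [0.5316, 0.2328, 0.1696]
ee_rot: [-3.141, -0.001, 2.944]
wrist_force: [-0.7, 0.4, 0.1]
width: 0.0939
finger_force: 0.0
```

```bash
python3 - <<'E'
from h import *
print(st());print(plan([.5298,.2348,.0535],78.9))
E
```

```text
(1.32, array([0.5316, 0.2328, 0.1696]), array([-3.141e+00, -1.000e-03,  2.944e+00]), array([-0.7,  0.4,  0.1]), 0.0939, 0.0, array([ 0.32,  0.16,  1.34, -0.  ,  1.64, -1.06]))
([0.2, 0.18, 11.61], np.float64(-0.2), 'tool_y', np.float64(78.7))
```

Request:
servo_tool:
  targets:
    - [0.1,0.1,5,0]
    - [0.2,0.2,9,0]
    - [0.2,0.2,11.6,0]
    - [0.2,0.2,11.6,0]

```text
time: 1.82
tool_pos: [0.5254, 0.2376, 0.0519]
ee_rot: [-3.139, -0.006, 2.95]
wrist_force: [-1.4, 0.2, -0.5]
width: 0.0937
finger_force: 0.0
```

Request:
servo_tool:
  targets:
    - [0,0,0,0]
    - [0,0,0,0]
    - [0,0,0,0]
    - [0,0,0,0]
    - [0,0,0,0]
    - [0,0,0,0]
    - [0,0,0,0]
    - [0,0,0,0]
  claw: 255

```text
time: 2.82
tool_pos: [0.5284, 0.2373, 0.0546]
ee_rot: [-3.142, -0.0, 2.949]
wrist_force: [1.2, 0.9, 0.2]
width: 0.0173
finger_force: 0.0
```

Request:
servo_tool:
  targets:
    - [0,0,0,0]
    - [0,0,0,0]
    - [0,0,0,0]

```text
time: 3.2
tool_pos: [0.5283, 0.2374, 0.0547]
ee_rot: [3.141, -0.0, 2.949]
wrist_force: [-0.8, -0.9, -0.4]
width: 0.0003
finger_force: 0.4
```

The fingers closed on nothing, so I'll look.

```bash
python3 - <<'E'
from h import *
t=snapshot("top");s=snapshot("scene")
f=lambda a,u,v,w,h,k:cv2.resize(a[v:v+h,u:u+w],None,fx=k,fy=k,interpolation=cv2.INTER_CUBIC)
im=np.hstack([f(t,150,120,100,100,4),f(s,205,110,100,100,4)])
cv2.imwrite("pics/c2.png",im);print(st())
p=get_obs()["tool_pos"]
for dz in(-.014,0,.005):print(proj("scene",p+[0,0,dz]),(proj("scene",p+[0,0,dz])-[205,110])*4+[400,0],(proj("top",p+[0,0,dz])-[150,120])*4)
E
```

```text
(3.3, array([0.5284, 0.2374, 0.0547]), array([ 3.141, -0.   ,  2.949]), array([-1.4, -0.1,  0.6]), 0.0005, 0.4, array([ 0.32,  0.22,  1.51,  0.  ,  1.42, -1.05]))
[235.03701355 180.10134928] [520.14805421 280.40539712] [190.09458686 319.25058716]
[234.66709583 176.63397905] [518.66838333 266.53591622] [186.86824921 315.52056807]
[234.53388923 175.38393747] [518.13555692 261.53574988] [185.70153556 314.17168061]
```

View pics/c2.png

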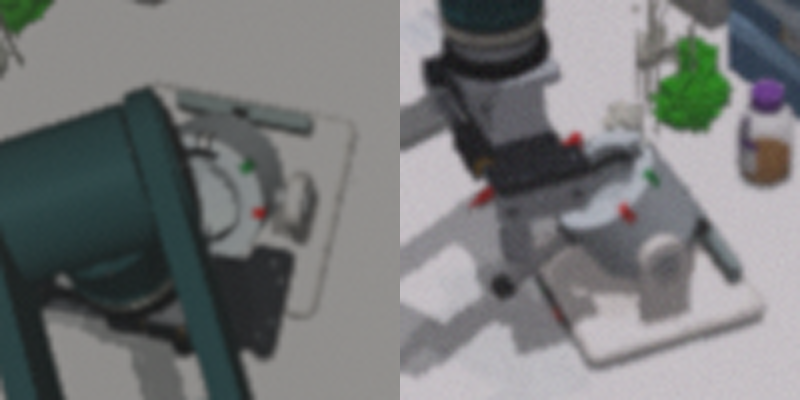

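```bash
python3 - <<'E'
from fit import *
a=tp(155,381);b=sc(453,255)
o1,d1=ray("top",*a);o2,d2=ray("scene",*b)
A=np.stack([d1,-d2],1);k=np.linalg.lstsq(A,o2-o1,rcond=None)[0]
print(o1+d1*k[0],o2+d2*k[1],"model",mill([.6193,.2173,-.1931],(-112,0,25),.4914))
# rod direction check: predicted rod points in crops c1
for q in(-50,-70,-90,-102):
    p=mill([.6193,.2173,-.1931],(q,0,25),.4914)
    print(q,p.round(3),(proj("top",p)-[165,130])*5,(proj("scene",p)-[220,130])*5+[400,0])
s=snapshot("scene");cv2.imwrite("pics/c3.png",cv2.resize(s[150:205,210:270],None,fx=10,fy=10,interpolation=cv2.INTER_CUBIC))
E
```

```text
[0.51064053 0.24187436 0.04370294] [0.51320069 0.24085248 0.04398613] model [0.51081066 0.23851362 0.04719343]
-50 [0.564 0.228 0.076] [170.9327654 273.0612697] [528.47120712 191.44580972]
-70 [0.547 0.231 0.067] [166.70496774 307.08130541] [502.81577944 211.17249062]
-90 [0.53  0.235 0.058] [162.51697915 340.81739171] [477.22812989 230.86525041]
-102 [0.519 0.237 0.052] [160.02311665 360.92379825] [461.90953483 242.66345316]
```

View pics/c3.png

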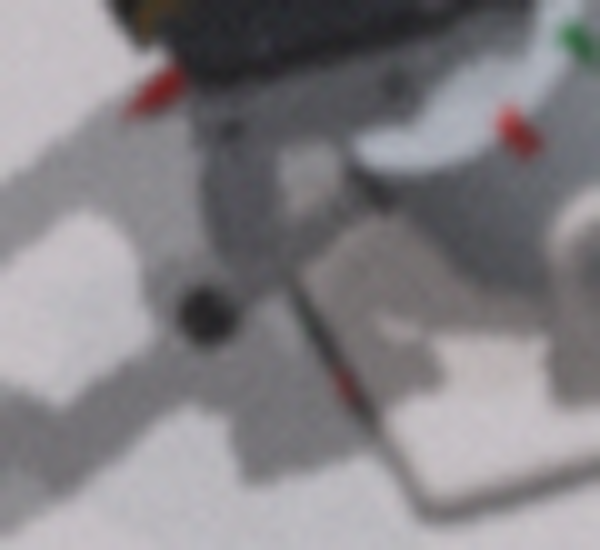

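The ball sits at (208,315) and a finger covers the rod near (250,270). Whether the rod is held is unclear, so I'll test with a small lift.

Request:
servo_tool:
  targets:
    - [0,0,-0.4,0]
    - [0,0,-0.8,0]
    - [0,0,-1.2,0]
    - [0,0,-1.2,0]

```text
time: 3.85
tool_pos: [0.5289, 0.2375, 0.0674]
ee_rot: [3.141, 0.001, 2.949]
wrist_force: [0.3, 0.5, 0.5]
width: 0.0004
finger_force: 0.0
```

```bash
python3 - <<'E'
from h import *
print(st())
s=snapshot("scene");t=snapshot("top")
im=np.hstack([cv2.resize(s[140:200,210:270],None,fx=6.6,fy=6.6,interpolation=cv2.INTER_CUBIC),cv2.resize(t[150:210,160:220],None,fx=6.6,fy=6.6,interpolation=cv2.INTER_CUBIC)])
cv2.imwrite("pics/c4.png",im)
E
```

```text
(3.85, array([0.5289, 0.2375, 0.0674]), array([3.141e+00, 1.000e-03, 2.949e+00]), array([0.3, 0.5, 0.5]), 0.0004, 0.0, array([ 0.32,  0.21,  1.49,  0.  ,  1.44, -1.05]))
```

View pics/c4.png

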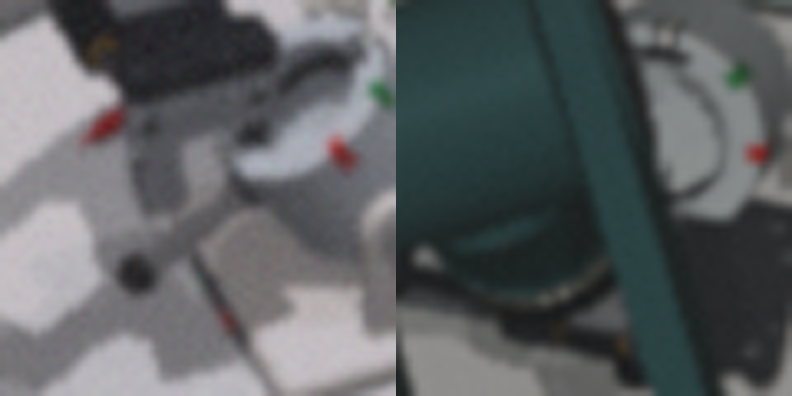

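```bash
cat >> h.py <<'E'
def avg(cam,n,u,v,w,h,k):
    a=np.mean([snapshot(cam).astype(np.float32) for _ in range(n)],0)[v:v+h,u:u+w]
    a=cv2.resize(a,None,fx=k,fy=k,interpolation=cv2.INTER_LANCZOS4)
    b=cv2.GaussianBlur(a,(0,0),k*.9);a=a+1.2*(a-b)
    return np.clip(a*(1.5 if cam=="top" else 1.15),0,255).astype(np.uint8)
E
python3 - <<'E'
from h import *
cv2.imwrite("pics/a.png",avg("scene",6,215,140,40,50,10))
E
```

Request:
servo_tool:
  targets:
    - [0,0,0,0]
    - [0,0,0,0]
    - [0,0,0,0]
    - [0,0,0,0]
    - [0,0,0,0]
  claw: 100

```text
time: 4.88
tool_pos: [0.5284, 0.2373, 0.0667]
ee_rot: [3.142, 0.0, 2.949]
wrist_force: [-0.3, -0.7, 0.3]
width: 0.0473
finger_force: 0.0
```

```bash
python3 - <<'E'
from h import *
print(st())
b=avg("scene",6,215,140,40,50,10)
cv2.imwrite("pics/c5.png",np.hstack([cv2.imread("pics/a.png"),b]))
p=get_obs()["tool_pos"];w=get_obs()["width"]/2
yy=np.array([np.sin(2.949),-np.cos(2.949),0])
for k in(-1,0,1):print((proj("scene",p+k*w*yy-[0,0,.014])-[215,140])*10+[400,0])
E
```

```text
(4.88, array([0.5284, 0.2373, 0.0667]), array([3.142, 0.   , 2.949]), array([-0.3, -0.7,  0.3]), 0.0473, 0.0, array([ 0.32,  0.21,  1.49,  0.  ,  1.44, -1.05]))
[629.99439184 425.34889549]
[597.54082241 371.30541736]
[566.00353636 318.76856368]
```

View pics/c5.png

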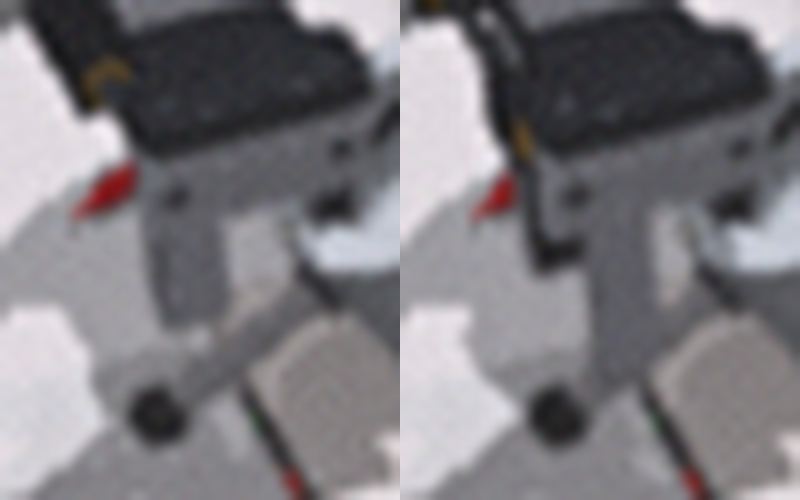

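In the averaged view the shut fingertip is at (195,325), but its projection is (197,371). The real tips are therefore about 18 mm higher than assumed, just above the rod, and the fingers closed over it. I'll go lower.

Request:
servo_tool:
  targets:
    - [0,0,1.4,0]
    - [0,0,2.7,0]
    - [0,0,2.7,0]
    - [0,0,2.7,0]

```text
time: 5.68
tool_pos: [0.5283, 0.2373, 0.0394]
ee_rot: [-3.141, -0.0, 2.949]
wrist_force: [0.5, 0.4, 1.0]
width: 0.0574
finger_force: 0.0
```

Request:
servo_tool:
  targets:
    - [0,0,0,0]
    - [0,0,0,0]
    - [0,0,0,0]
    - [0,0,0,0]
    - [0,0,0,0]
    - [0,0,0,0]
  claw: 255

```text
time: 6.42
tool_pos: [0.5283, 0.236, 0.0395]
ee_rot: [-3.139, -0.0, 2.948]
wrist_force: [-0.2, -4.6, 0.6]
width: 0.0107
finger_force: 30.0
```

Request:
servo_tool:
  targets:
    - [0.05,0,-1,0]
    - [0.1,0,-2,0]
    - [0.1,0,-3,0]
    - [0,0,-3.8,0]
    - [0,0,-3.8,0]

```text
time: 7.05
tool_pos: [0.5275, 0.2362, 0.0787]
ee_rot: [-3.139, -0.002, 2.948]
wrist_force: [-4.0, -5.9, -0.9]
width: 0.0111
finger_force: 30.0
```

Request:
servo_tool:
  targets:
    - [0,0,-0.4,0]
    - [0,0,-0.7,0]
    - [0,0,-0.7,0]

```text
time: 7.42
tool_pos: [0.5286, 0.236, 0.0854]
ee_rot: [-3.139, 0.001, 2.948]
wrist_force: [0.2, -6.8, -2.7]
width: 0.0107
finger_force: 30.0
```

Request:
servo_tool:
  targets:
    - [0,0,-0.2,0]
    - [0,0,-0.4,0]
    - [0,0,-0.4,0]

```text
time: 7.8
tool_pos: [0.5293, 0.2358, 0.0893]
ee_rot: [-3.139, 0.002, 2.948]
wrist_force: [1.5, -6.1, -3.0]
width: 0.0112
finger_force: 30.0
```

```bash
python3 - <<'E'
from h import *
print(st())
cv2.imwrite("pics/c6.png",np.hstack([avg("scene",3,215,120,80,100,5),avg("top",3,165,120,80,100,5)]))
E
```

```text
(7.8, array([0.5293, 0.2358, 0.0893]), array([-3.139e+00,  2.000e-03,  2.948e+00]), array([ 1.5, -6.1, -3. ]), 0.0112, 30.0, array([ 0.32,  0.2 ,  1.46, -0.  ,  1.48, -1.05]))
```

Request:
servo_tool:
  targets:
    - [0,0,-0.3,0]
    - [0,0,-0.5,0]
    - [0,0,-0.5,0]

```text
time: 8.48
tool_pos: [0.5296, 0.2357, 0.0918]
ee_rot: [-3.139, 0.002, 2.948]
wrist_force: [5.3, -5.4, -12.2]
width: 0.011
finger_force: 30.0
```

Request:
servo_tool:
  targets:
    - [0,0,-0.2,0]
    - [0,0,-0.4,0]
    - [0,0,-0.4,0]

```text
time: 8.85
tool_pos: [0.5295, 0.2357, 0.092]
ee_rot: [-3.138, 0.0, 2.948]
wrist_force: [10.9, -3.5, -25.6]
width: 0.0112
finger_force: 30.0
```

The drum is against its stop: the lift force rose to 25 N with no further motion. I'll ease off and release.

Request:
servo_tool:
  targets:
    - [0,0,0.6,0]
    - [0,0,0.6,0]

```text
time: 9.1
tool_pos: [0.5296, 0.2358, 0.0916]
ee_rot: [-3.139, 0.003, 2.948]
wrist_force: [2.1, -7.1, -4.3]
width: 0.0114
finger_force: 30.0
```

Request:
servo_tool:
  targets:
    - [0,0,0,0]
    - [0,0,0,0]
    - [0,0,0,0]
    - [0,0,0,0]
    - [0,0,0,0]
  claw: 60

```text
time: 9.72
tool_pos: [0.5285, 0.2376, 0.0919]
ee_rot: [3.141, 0.0, 2.949]
wrist_force: [0.3, -0.3, 0.8]
width: 0.0573
finger_force: 0.0
```

Request:
servo_tool:
  targets:
    - [0,0,-4,0]
    - [0,0,-8,0]
    - [0,0,-12,0]
    - [0,0,-12,0]

```text
time: 10.22
tool_pos: [0.5304, 0.2381, 0.2164]
ee_rot: [3.137, 0.008, 2.949]
wrist_force: [-0.4, -0.1, 0.3]
width: 0.0718
finger_force: 0.0
```

```bash
python3 - <<'E'
from h import *
print(st(),plan([.5076,-.1604,.15],38.6))
E
```

```text
(10.22, array([0.5304, 0.2381, 0.2164]), array([3.137, 0.008, 2.949]), array([-0.4, -0.1,  0.3]), 0.0718, 0.0, array([ 0.32,  0.15,  1.27,  0.  ,  1.72, -1.05])) ([-5.36, -39.58, 6.5], np.float64(40.3), 'tool_y', np.float64(78.9))
```

Request:
servo_tool:
  targets:
    - [-0.8,-5.6,0,5]
    - [-1.5,-11.3,0,12]
    - [-2.3,-17,0,20]
    - [-3,-22.6,0,28]
    - [-3.8,-28.3,0,35]
    - [-4.6,-34,2,40.3]
    - [-5.4,-39.6,4,40.3]
    - [-5.4,-39.6,6.5,40.3]

```text
time: 11.22
tool_pos: [0.5042, -0.1652, 0.1442]
ee_rot: [-3.14, -0.001, 2.239]
wrist_force: [-0.5, 1.3, 0.5]
width: 0.072
finger_force: 0.0
```

Request:
servo_tool:
  targets:
    - [0,0,0,0]
    - [0,0,0,0]

```text
time: 11.48
tool_pos: [0.5055, -0.1611, 0.1467]
ee_rot: [3.142, -0.0, 2.246]
wrist_force: [-0.1, 0.2, -0.2]
width: 0.0718
finger_force: 0.0
```

```bash
python3 - <<'E'
from h import *
print(st(),plan([.5076,-.1604,.05],38.6))
im=avg("scene",4,215,120,80,100,5)
tt=avg("top",4,165,130,80,80,5);cv2.imwrite("pics/tt.png",tt)
im2=np.zeros((500,800,3),np.uint8);im2[:,:400]=im;im2[:400,400:]=tt
cv2.imwrite("pics/c7.png",im2)
E
```

```text
(11.47, array([ 0.5055, -0.1611,  0.1467]), array([ 3.142, -0.   ,  2.246]), array([-0.1,  0.2, -0.2]), 0.0718, 0.0, array([-0.42,  0.06,  1.5 ,  0.  ,  1.58, -1.09])) ([-0.08, 0.21, 9.67], np.float64(0.1), 'tool_y', np.float64(38.7))
```

View pics/c7.png

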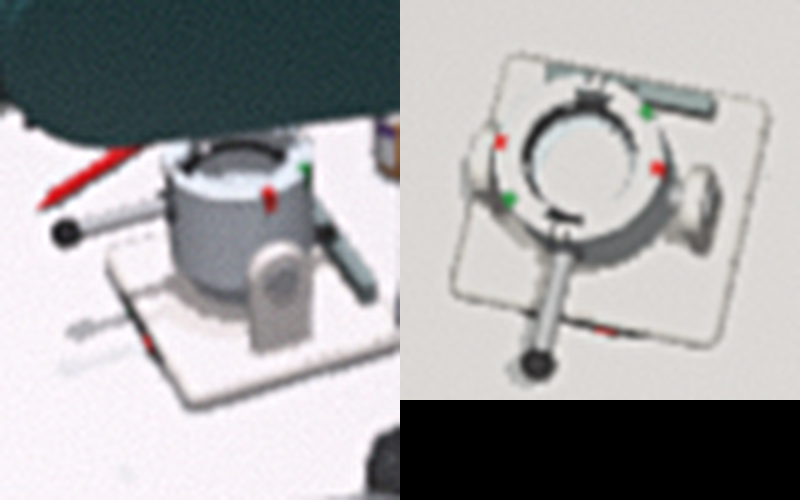

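The drum stands upright. In the top crop the red marks are at (500,142) and (658,169), the green marks at (509,199) and (646,112), and the ball at (538,364). In the scene crop the ball is at (66,233) and the green mark at (304,168). I'll refit the collar.

```bash
cat > fit2.py <<'E'
from fit import *
s2=lambda u,v:cv(u,v,0,0,215,120)
obs=[("top",tp(138,364),(-112,0,25)),("scene",s2(66,233),(-112,0,25)),("top",tp(100,142),(R8[0],R8[1],50)),("top",tp(258,169),(-R8[0],-R8[1],50)),
("top",tp(109,199),(-S,S,50)),("top",tp(246,112),(S,-S,50)),("scene",s2(304,168),(S,-S,50))]
cor=[(tp(115,53),(75,80)),(tp(370,100),(75,-80)),(tp(318,348),(-75,-80)),(tp(52,297),(-75,80))]
def res(p,t):
    r=[proj(c,mill(p,q,t))-uv for c,uv,q in obs]
    r+=[proj("top",mill(p[:3],(a+p[3]*1000,b,22),None))-uv for uv,(a,b) in cor]
    return np.ravel(r)
s=least_squares(res,[.62,.217,-.19,0],args=(0,),loss="soft_l1");print(s.x.round(4),res(s.x,0).reshape(-1,2).round(1).tolist())
g=least_squares(lambda p:res(p[:4],p[4]),[.62,.217,-.19,0,0],loss="soft_l1");print(g.x.round(4))
E
python3 fit2.py
```

```text
[ 0.6192  0.2175 -0.1977  0.003 ] [[0.6, 0.0], [-0.2, 0.1], [0.4, 0.2], [0.1, -0.3], [0.7, -0.1], [0.3, 0.1], [-0.5, -0.3], [-2.0, -0.7], [0.4, 0.2], [-0.2, 0.2], [-1.3, -0.2]]
[ 0.6187  0.2176 -0.1961  0.0035 -0.0102]
```

Request:
servo_tool:
  targets:
    - [-0.05,0.2,5,0]
    - [-0.05,0.2,9,0]
    - [-0.05,0.2,11,0]
    - [-0.05,0.2,11,0]
    - [-0.05,0.2,11,0]

```text
time: 12.5
tool_pos: [0.5082, -0.1611, 0.038]
ee_rot: [3.141, 0.002, 2.245]
wrist_force: [0.7, 0.2, 0.5]
width: 0.072
finger_force: 0.0
```

Request:
servo_tool:
  targets:
    - [0,0,0.4,0]
    - [0,0,0.8,0]
    - [0,0,1,0]
    - [0,0,1,0]

```text
time: 13.0
tool_pos: [0.5072, -0.1607, 0.0265]
ee_rot: [-3.141, -0.0, 2.245]
wrist_force: [0.0, 0.9, 0.6]
width: 0.0719
finger_force: 0.0
```

Request:
servo_tool:
  targets:
    - [0,0,0.2,0]
    - [0,0,0.4,0]
    - [0,0,0.4,0]

```text
time: 13.38
tool_pos: [0.5072, -0.1607, 0.0224]
ee_rot: [-3.141, -0.0, 2.245]
wrist_force: [-0.2, -0.1, -0.1]
width: 0.0718
finger_force: 0.0
```

Request:
servo_tool:
  targets:
    - [0,0,0,0]
    - [0,0,0,0]
    - [0,0,0,0]
    - [0,0,0,0]
    - [0,0,0,0]
    - [0,0,0,0]
    - [0,0,0,0]
    - [0,0,0,0]
  claw: 255

```text
time: 14.38
tool_pos: [0.5074, -0.1607, 0.0227]
ee_rot: [3.141, 0.0, 2.245]
wrist_force: [0.6, 0.4, -0.2]
width: 0.0222
finger_force: 30.0
```

Request:
servo_tool:
  targets:
    - [0,0,-3,0]
    - [0,0,-8,0]
    - [0,0,-13,0]
    - [0,0,-18,0]
    - [0,0,-19,0]
    - [0,0,-19,0]

```text
time: 15.12
tool_pos: [0.5072, -0.1608, 0.2122]
ee_rot: [-3.141, -0.0, 2.245]
wrist_force: [-0.0, -0.5, -1.5]
width: 0.0213
finger_force: 30.0
```

```bash
python3 - <<'E'
from h import *
print(st(),plan([.619,.2175,.19],78.7))
E
```

```text
(15.12, array([ 0.5072, -0.1608,  0.2122]), array([-3.141, -0.   ,  2.245]), array([-0. , -0.5, -1.5]), 0.0213, 30.0, array([-0.41,  0.04,  1.38, -0.  ,  1.71, -1.09])) ([22.57, 32.35, 2.22], np.float64(-40.1), 'tool_y', np.float64(38.6))
```

Request:
servo_tool:
  targets:
    - [3,4,0,-5]
    - [6,8.5,0,-11]
    - [9,13,0,-17]
    - [12.5,18,0,-23]
    - [16,23,0,-29]
    - [19,27.5,0,-35]
    - [21.5,31,0,-40.1]
    - [22.6,32.35,0,-40.1]

```text
time: 16.12
tool_pos: [0.6177, 0.2196, 0.2082]
ee_rot: [-3.139, -0.006, 2.947]
wrist_force: [-0.5, -0.7, -0.9]
width: 0.0214
finger_force: 30.0
```

Request:
servo_tool:
  targets:
    - [0,0,0,0]
    - [0,0,0,0]

```text
time: 16.38
tool_pos: [0.6186, 0.216, 0.2121]
ee_rot: [-3.14, -0.001, 2.943]
wrist_force: [0.5, -0.3, -0.8]
width: 0.0216
finger_force: 30.0
```

```bash
python3 - <<'E'
from h import *
print(st(),plan([.619,.2175,.16],78.7))
cv2.imwrite("pics/c8.png",avg("scene",4,215,90,80,100,6))
p=get_obs()["tool_pos"]; g=p+[0,0,.0093]
yaw=-.197
for n,q in(("ptr-",(-.0323,-.013)),("ptr+",(.0323,-.013)),("foot",(0,-.032))):
    w=g+[q[0]*np.cos(yaw),q[0]*np.sin(yaw),q[1]];print(n,((proj("scene",w)-[215,90])*6).round())
E
```

```text
(16.38, array([0.6186, 0.216 , 0.2121]), array([-3.140e+00, -1.000e-03,  2.943e+00]), array([ 0.5, -0.3, -0.8]), 0.0216, 30.0, array([ 0.25,  0.33,  1.06, -0.  ,  1.76, -1.12])) ([-0.01, 0.16, 5.21], np.float64(-0.1), 'tool_y', np.float64(78.6))
ptr- [212. 241.]
ptr+ [336. 209.]
foot [276. 258.]
```

View pics/c8.png

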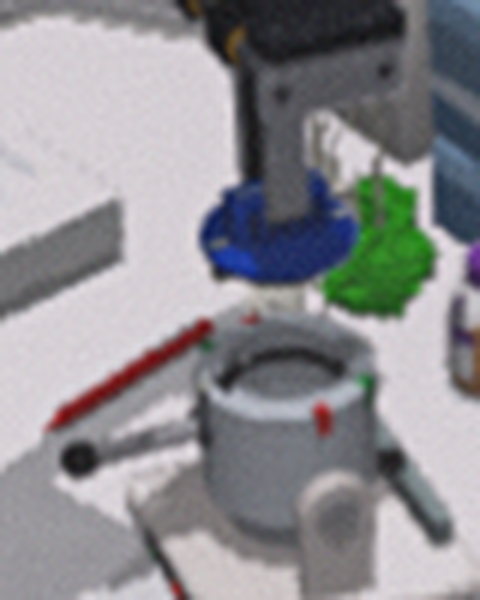

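The lid hangs level. Its right pointer is at (345,210), the disc spans columns 201–358, and the drum rim spans columns 199–375. I'll compare these with the model to get the relative offset.

```bash
python3 - <<'E'
from h import *
a=np.linspace(0,2*np.pi,361)
def ext(c,r):
    P=np.array([(proj("scene",[c[0]+r*np.cos(t),c[1]+r*np.sin(t),c[2]])-[215,90])*6+2.5 for t in a]);return P.min(0).round(1),P.max(0).round(1)
print("rim",ext([.619,.2175,.128],.046))
p=np.array([.6186,.216,.2121])
print("disc top",ext(p+[0,0,.0093-.013],.039),"bot",ext(p+[0,0,.0093-.019],.039))
E
python3 - <<'E'
import sys;sys.path.insert(0,".")
from h import *
im=cv2.imread("pics/c8.png");hsv=cv2.cvtColor(im,cv2.COLOR_BGR2HSV)
m=((hsv[...,0]>105)&(hsv[...,0]<130)&(hsv[...,1]>120)).astype(np.uint8)
m=cv2.morphologyEx(m,cv2.MORPH_OPEN,np.ones((5,5)))
n,l,s,c=cv2.connectedComponentsWithStats(m);i=1+np.argmax(s[1:,4]);print("blue box",s[i])
E
```

```text
rim (array([191.4, 309.9]), array([373.2, 418.2]))
disc top (array([196.4, 186.4]), array([357.2, 276. ])) bot (array([197.1, 196.7]), array([357.4, 286.5]))
blue box [ 203  177  154  104 8927]
```

Request:
servo_tool:
  targets:
    - [0,0.15,2,0]
    - [0,0.15,4,0]
    - [0,0.15,5.3,0]
    - [0,0.15,5.3,0]
    - [0,0.15,5.3,0]

```text
time: 17.2
tool_pos: [0.6197, 0.2192, 0.1608]
ee_rot: [3.141, 0.001, 2.945]
wrist_force: [0.2, -0.4, -0.2]
width: 0.0212
finger_force: 30.0
```

Request:
servo_tool:
  targets:
    - [0,0,0.3,0]
    - [0,0,0.6,0]
    - [0,0,0.9,0]
    - [0,0,0.9,0]

```text
time: 17.7
tool_pos: [0.6189, 0.2192, 0.1501]
ee_rot: [-3.141, -0.001, 2.945]
wrist_force: [-0.2, -0.1, -1.3]
width: 0.0216
finger_force: 30.0
```

Request:
servo_tool:
  targets:
    - [0,-0.15,0,0]
    - [0,-0.15,0.2,0]
    - [0,-0.15,0.4,0]
    - [0,-0.15,0.4,0]

```text
time: 18.2
tool_pos: [0.6187, 0.2177, 0.1463]
ee_rot: [-3.141, -0.001, 2.945]
wrist_force: [0.3, 0.0, -1.3]
width: 0.0216
finger_force: 30.0
```

Request:
servo_tool:
  targets:
    - [0,0,0.2,0]
    - [0,0,0.4,0]
    - [0,0,0.6,0]
    - [0,0,0.6,0]

```text
time: 18.7
tool_pos: [0.6187, 0.2177, 0.1403]
ee_rot: [-3.141, -0.001, 2.945]
wrist_force: [-0.8, -0.2, -0.6]
width: 0.022
finger_force: 30.0
```

Going in freely. Continuing down to the seat.

Request:
servo_tool:
  targets:
    - [0,0,0.15,0]
    - [0,0,0.3,0]
    - [0,0,0.3,0]
    - [0,0,0.3,0]

```text
time: 19.2
tool_pos: [0.6189, 0.2178, 0.1378]
ee_rot: [3.141, 0.0, 2.945]
wrist_force: [-0.2, -0.6, -0.1]
width: 0.0217
finger_force: 30.0
```

Request:
servo_tool:
  targets:
    - [0,0,0.1,0]
    - [0,0,0.2,0]
    - [0,0,0.2,0]
    - [0,0,0.2,0]

```text
time: 19.7
tool_pos: [0.619, 0.2178, 0.1376]
ee_rot: [3.141, 0.001, 2.945]
wrist_force: [-2.5, -0.4, 5.5]
width: 0.0216
finger_force: 30.0
```

Request:
servo_tool:
  targets:
    - [0,0,0,4]
    - [0,0,0,8]
    - [0,0,0,12]
    - [0,0,0,16]
    - [0,0,0,20]
    - [0,0,0,20]

```text
time: 20.45
tool_pos: [0.6202, 0.2173, 0.1376]
ee_rot: [3.14, 0.004, 2.596]
wrist_force: [0.2, -0.9, 5.1]
width: 0.0215
finger_force: 30.0
```

Request:
servo_tool:
  targets:
    - [0,0,0,4]
    - [0,0,0,8]
    - [0,0,0,12]
    - [0,0,0,16]
    - [0,0,0,20]
    - [0,0,0,20]

```text
time: 21.2
tool_pos: [0.6203, 0.2175, 0.1377]
ee_rot: [3.138, 0.003, 2.247]
wrist_force: [0.2, -1.5, 5.2]
width: 0.0217
finger_force: 30.0
```

```bash
python3 -c "
from h import *
print(st(),get_obs()['wrist_torque'],plan([.619,.2175,.1377],33.7))"
```

```text
(21.2, array([0.6203, 0.2175, 0.1377]), array([3.138e+00, 3.000e-03, 2.247e+00]), array([ 0.2, -1.5,  5.2]), 0.0217, 30.0, array([ 0.25,  0.34,  1.19, -0.  ,  1.61, -0.43])) [-0.38719507 -0.13256065  0.05958134] ([0.08, -0.1, -0.0], np.float64(5.1), 'tool_y', np.float64(38.8))
```

Request:
servo_tool:
  targets:
    - [0,0,0,2]
    - [0,0,0,4]
    - [0,0,0,5]
    - [0,0,0,5]
    - [0,0,0,5]
    - [0,0,0,5]
    - [0,0,0,5]
    - [0,0,0,5]

```text
time: 22.2
tool_pos: [0.6203, 0.2175, 0.1376]
ee_rot: [3.138, 0.002, 2.161]
wrist_force: [1.1, -1.3, 5.4]
width: 0.0221
finger_force: 30.0
```

```bash
python3 -c "
from h import *
cv2.imwrite('pics/c9.png',avg('scene',4,225,120,70,70,8))
print(st(),get_obs()['wrist_torque'],plan([.619,.2175,.1377],33.7))"
```

```text
(22.4, array([0.6203, 0.2175, 0.1376]), array([3.138e+00, 2.000e-03, 2.161e+00]), array([ 0.1, -0.5,  5.4]), 0.0214, 30.0, array([ 0.25,  0.34,  1.19, -0.  ,  1.61, -0.34])) [-0.37286804 -0.17003195  0.1805044 ] ([0.07, -0.11, -0.01], np.float64(0.1), 'tool_y', np.float64(33.8))
```

View pics/c9.png

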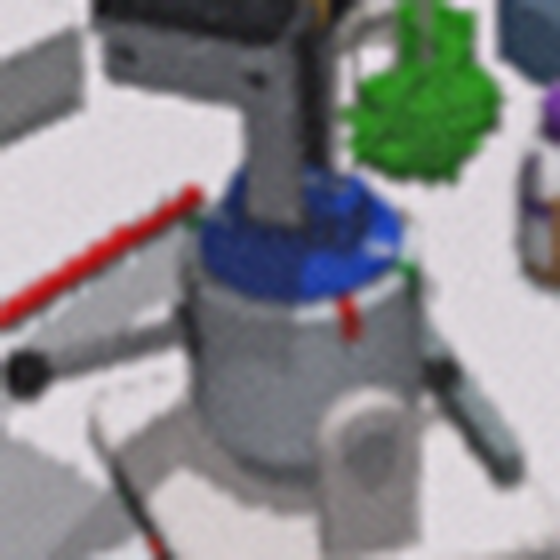

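The lid lies flush on the rim. Its pointer is at (380,243), pointing toward the green mark at (408,265). I'll check the angle numerically.

```bash
python3 -c "
from h import *
for d in(30,37,45,53,60):
    t=-.197-np.radians(d);e=np.array([np.cos(t),np.sin(t),0])
    print(d,[((proj('scene',np.array([.6195,.2175,z])+r*e)-[225,120])*8+3.5).round() for r,z in((.0335,.134),(.043,.128))])
print(get_obs()['wrist_torque'],st()[:3])"
```

```text
30 [array([385., 235.]), array([410., 249.])]
37 [array([383., 241.]), array([408., 257.])]
45 [array([379., 248.]), array([403., 266.])]
53 [array([374., 255.]), array([397., 275.])]
60 [array([368., 261.]), array([389., 282.])]
[-0.37286804 -0.17003195  0.1805044 ] (22.4, array([0.6203, 0.2175, 0.1376]), array([3.138e+00, 2.000e-03, 2.161e+00]))
```

```bash
python3 -c "
from h import *
print(close_job())"
```

```text
the job is handed in; nothing more can be done
None
```

I raised the drum against its stop, set the blue lid fully home, and twisted it about 45° clockwise to the green half-turn marks. I handed the job in at 22.4 s with the gripper still holding the lid; no verdict came back, and I did not re-check the bystanders' positions.

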